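Refill the empty glove-box holder

ROBOT

A 6-joint arm with a two-finger parallel gripper is mounted at the origin on the work surface. World frame = base frame: x ahead of the robot, y to its left, z up, the work surface at z = 0. Lengths are in m, angles in rad, forces in N, time in s.
With the tool pointing down it reaches from about 0.25 to 0.775 m from the base axis. Payload 4 kg.
Tool frame: the origin (TCP) lies on the centre line of the jaws, within the pads' length; the fingertips stand 25 mm ahead of it and the grasp point (between the pads) lies 6 mm ahead of it; z points along the fingers, y is the line along which they close (so a half turn about z gives the same grasp; the last joint's range is limited). The gripper opens to 94 mm and grips with 3 to 60 N. Pads are 16 mm wide; open, the fingers measure 119 mm over their backs; the gripper's body (75 mm by 177 mm) begins 78 mm behind the grasp point.
Start: joints at [-1.232, 0.087, 1.371, -0, 1.684, -0.103], TCP at [0.235, -0.497, 0.231] pointing down, gripper open.
Joint ranges: [-3.1, 3.1], [-0.76, 2.03], [0.27, 2.55], [-1.08, 4.22], [0.17, 2.65], [-2.57, 2.57]. Speed limits (rad/s): [2.79, 2.79, 3.14, 3.14, 3.14, 3.14].

INTERFACE

Orientations are given as a unit quaternion [w, x, y, z].
In Python, from rig import env, imaging, sign_off gives the robot as it stands.
- The arm moves only by the shell command python3 -m crank 'ROWS' [OPENING] [FORCE]. ROWS is JSON, a list of rows, each a list of 2 entries, a list of its own where there are three numbers: the shift along the tool's x, y, z scaled (see below), then the turn, a rotation vector about the tool's x, y, z scaled (see below). In form: [[[x, y, z], [wx, wy, wz]], ...]. A call has 1 to 12 rows; each row is the pose to reach, as a shift and turn from the pose commanded when the call began, along the tool's axes at that moment, turning the shorter way round; what a row does not reach only later rows make up. The controller multiplies each number of a shift by 1000 mm and each number of a turn by 2 pi rad. A row lasts 1/10 s, in which the tool goes at most 50 mm and 8.59 degrees, less where a joint would pass 70% of its speed; a pose out of reach is approached as far as the arm can. A call with a number of a shift or a turn outside -1 to 1 is refused whole. A call with a gripper value outside its range is refused whole. OPENING is the gripper's target within -1 to 1 (fully open at 1, half-way at 0, shut at -1), set as the call begins (- or left out, the last holds). The fingers move at their own pace and stop on an object; FORCE is the grip in N (left out, the last holds). Time passes only in rows, so rows that repeat a pose let the fingers close. It gives the time, the measured TCP pose, the force, the opening and the grip force at its end, in the units of the state.
- env.observe(): the state, without advancing time (a new reading comes with each control period).
- imaging.get_image(name): name is "scene" or "top"; returns a dict with "frame" (420x560x3 uint8, red, green, blue), "intrinsics" (3x3 intrinsics, pixels), "T" (4x4, takes a point from camera to world coordinates). Camera axes: x right, y up, looking along -z (the intrinsics and any distortion apply to the point x, -y, -z); pixel columns grow to the right and rows downward; lengths in m; the calibration is good to about 2 mm. A picture is of the moment at which its call begins. There is no depth.
- sign_off(): hands the job in; it is judged then, once.
The state is a dict: "time_s": time; "qpos": joint angles; "joint_vel": joint speeds; "joint_torque": joint torques, N m; "eef_pos": TCP position; "orientation": TCP orientation; "wrist_force": force on the tool from outside, world axes, zero at the start; "moment": the same for the moment, N m; "grip_width": finger opening in m; "gripper_force": force on a finger pad.
Only numpy, scipy, OpenCV 4.12 (cv2) and the standard library are available. Lean on these libraries where they do the work, as an engineer would, in place of code of your own. Each camera call takes 0.05 s, during which the arm holds its last target. There are 200 camera calls.

TASK

Refill the empty steel glove-box holder on the bench with the spare box of gloves, which stands on end: stand it on the bench right against the middle of the holder's open front edge, square to it, with its oval dispensing panel facing away from the holder. Then tip it over that edge, its foot staying there, so that it lies on its back between the holder's sides with the oval panel up, and push it fully home against the holder's back. Leave the other holder's box, the wash bottle, the jar and the bowl where they are, and do not let the spare box fall any other way.

Things in the scene. Friction and masses are not known exactly. Their poses are not given: they have to be found in the camera images.
- gbox_mid (a point): Spare glove box, a closed white carton 64 (x) x 115 (y) x 230 (z) mm, 0.25 to 0.5 kg, on end on the bench. Point: its middle, 115 mm up; z along its length, up at the start. A grey perforated oval panel (56 x 130 mm) is on the broad face at -x, near whose edge each end also has a grey thumb notch; the broad face at +x is its plain back. Too broad in y to grip; grip it across x.
- gbox_heel (a point): Middle of the bottom edge of the spare box's plain back face (32 mm along +x and 115 mm along -z from gbox_mid): the edge it turns on when tipped on to its back.
- holder: Empty sheet-steel holder, fixed to the bench: floor 230 (x) x 130 (y) mm, 12 mm high, sides 45 and back wall 65 mm high above the bench, no lid, open front. Origin on the bench under the floor's middle; +x from front to back. Floor's front edge (a 12 mm step) at x = -115 mm, back wall's inner face at x = +115, sides' inner faces at y = -65 and +65. It just takes one lying box lengthwise.
- holder_full: A second holder of the same make beside it, already filled (same frame as holder). Leave alone.
- gbox_full: The glove box that already lies in holder_full: same box, 230 (x) x 115 (y) x 64 (z) mm, lying with its oval panel up. Origin at the middle of its underside. Leave alone.
- wash_bottle: White plastic wash bottle, 62 mm in diameter, 140 mm high to the top of its blue cap, with a thin bent spout reaching 55 mm out along its x axis, 171 mm high over all. Origin at the middle of its underside. Leave alone.
- jar: White plastic jar with a black screw lid, 76 mm in diameter and 92 mm high. Origin at the middle of its underside. Leave alone.
- bowl: Grey plastic bowl, 120 mm across the rim and 55 mm high. Origin at the middle of its underside. Leave alone.
Mind the look-alikes: they are no part of the job. What is shaped like the part that bears gbox_mid but purple or yellow is not meant.

How it is judged:
On the way, in this order (a step that is already met when the one before it is completed fails the run):
1. the spare box stands upright on the bench, close against the middle of the empty holder's front edge (angle between gbox_mid's own z axis and vertical below 0.08 rad and height (world z) of gbox_heel below 0.006 m and x of gbox_heel in the frame of holder between -0.127 and -0.107 m and y of gbox_mid in the frame of holder between -0.012 and 0.012 m and angle between the x axis of gbox_mid and the x axis of holder, either way round below 0.15 rad), for 0.2 s.
2. the box is tipping over the holder's front edge, its heel still low at that edge (angle between gbox_mid's own z axis and vertical between 0.35 and 1.3 rad and angle between gbox_mid's own x axis and vertical above 1.7 rad and x of gbox_heel in the frame of holder between -0.165 and -0.1 m and height (world z) of gbox_heel below 0.03 m), for 0.03 s.
At the end, for the whole second after the job is handed in: The spare box lies flat on the empty holder's floor between its sides, oval panel up (within 5 degrees), within 7 mm of the back wall; the other glove box is within 15 mm, and the wash bottle, jar and bowl within 20 mm, of where they began (angle between gbox_mid's own x axis and vertical above 3.06 rad and height (world z) of gbox_mid between 0.039 and 0.049 m and x of gbox_mid in the frame of holder between -0.007 and 0.006 m and y of gbox_mid in the frame of holder between -0.011 and 0.011 m and angle between the z axis of gbox_mid and the x axis of holder, either way round below 0.08 rad and distance of gbox_full from where it was at the start of the episode below 0.015 m and distance of each of wash_bottle, jar, bowl from where it was at the start of the episode below 0.02 m); the robot touches nothing.
It fails at once if the wash bottle, the jar or the bowl is knocked over or shoved away (angle between any of wash_bottle, jar, bowl's own z axis and vertical above 0.5 rad or distance of any of wash_bottle, jar, bowl from where it was at the start of the episode above 0.05 m).
It fails at once if the box that already lies in the other holder is dislodged (distance of gbox_full from where it was at the start of the episode above 0.03 m).
It fails at once if the spare box is knocked over sideways or on to its oval panel (angle between gbox_mid's own y axis and vertical below 0.9 rad or angle between gbox_mid's own y axis and vertical above 2.24 rad or angle between gbox_mid's own x axis and vertical below 0.9 rad).
It also fails if it takes over 58 s, if anything falls off the work surface, if the arm or the gripper's body presses on something with over 40 N, if the wrist force passes 120 N, or if a joint passes its speed limit or range.

## Working session

There is one attempt and no reset: what is moved stays moved. The work goes in short steps, Python scripts to look and compute and a shell command to move; the robot and the scene stay as the last step left them, time stands still between calls to the robot, and variables do not carry over. Pictures are saved under pics/ and viewed, at most 10 in all, crops included, and the job is handed in when it is done.

```bash
mkdir -p pics; ls
python3 - <<'E'
from rig import env, imaging
import cv2, numpy as np, pickle
d={}
for n in ("scene","top"):
    im=imaging.get_image(n); d[n]=im
    cv2.imwrite(f"pics/{n}0.png",im["frame"][:,:,::-1])
    print(n,np.round(im["intrinsics"],1).tolist(),np.round(im["T"],3).tolist(),[k for k in im])
pickle.dump(d,open("im0.pkl","wb"))
s=env.observe();print(s)
E
```

```text
pics
scene [[458.8, 0.0, 284.2], [0.0, 458.8, 214.6], [0.0, 0.0, 1.0]] [[0.376, -0.635, 0.675, 1.203], [0.926, 0.27, -0.263, -0.19], [-0.015, 0.724, 0.689, 0.792], [0.0, 0.0, 0.0, 1.0]] ['frame', 'intrinsics', 'T']
top [[488.3, 0.0, 283.3], [0.0, 488.3, 206.6], [0.0, 0.0, 1.0]] [[-0.01, 0.995, -0.097, 0.406], [-1.0, -0.01, -0.002, 0.095], [-0.003, 0.097, 0.995, 1.235], [0.0, 0.0, 0.0, 1.0]] ['frame', 'intrinsics', 'T']
{'time_s': 0.1, 'qpos': array([-1.23208041e+00,  8.79009882e-02,  1.37212253e+00,  1.25585951e-05,
        1.68360421e+00, -1.03074074e-01]), 'joint_vel': array([ 0.00081198, -0.00090502, -0.00348138,  0.00194027, -0.00066545,
        0.00175785]), 'joint_torque': array([ 2.93147612e-03, -3.41250122e+01, -3.03302836e+01,  7.20701879e-02,
        3.03769705e-02, -9.08880565e-05]), 'eef_pos': array([ 0.2350177 , -0.49675664,  0.22940046]), 'orientation': array([-1.01121530e-03,  9.75701085e-01,  2.19103530e-01, -1.13413035e-04]), 'wrist_force': array([-0.382198  , -0.16916831,  0.32954478]), 'moment': array([-0.00748925, -0.00203056,  0.02640849]), 'gripper_force': 0.0, 'grip_width': 0.0940181196972724}
```

View pics/scene0.png

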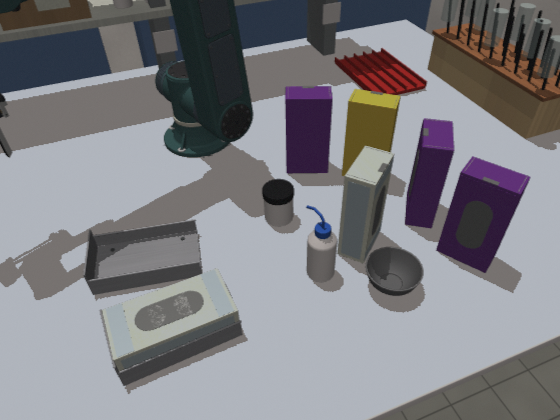

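View pics/top0.png

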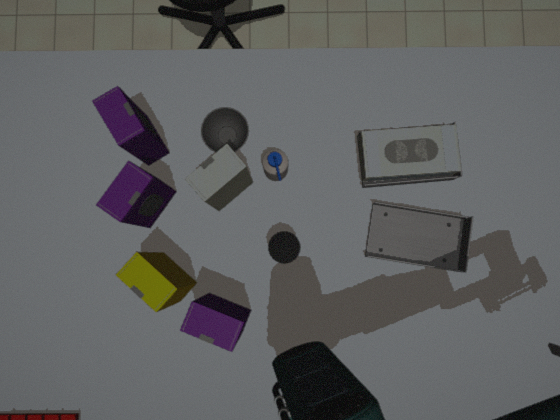

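The scene view shows the white spare box at about (365,205), its oval facing right. The top view shows its top face at about (218,178) with the notch at (207,162). The empty holder is at about (418,235) in the top view, with its tall back at the right and its open front at the left (368,235). Next I'll enlarge the crops to pick corners.

Run:
```python
import cv2, numpy as np, pickle
d=pickle.load(open("im0.pkl","rb"))
t=d["top"]["frame"][:,:,::-1]
def crop(x,y,w,h,s): 
    c=cv2.resize(t[y:y+h,x:x+w],None,fx=s,fy=s,interpolation=cv2.INTER_CUBIC)
    for i in range(0,w,10):
        cv2.line(c,(i*s,0),(i*s,6 if i%50 else 14),(0,0,255),1)
    for i in range(0,h,10):
        cv2.line(c,(0,i*s),(6 if i%50 else 14,i*s),(0,0,255),1)
    return np.clip(c.astype(float)*1.4,0,255).astype(np.uint8)
a=crop(170,100,130,190,3) ; b=crop(350,185,135,100,3)
cv=np.zeros((600,800,3),np.uint8); cv[:570,:390]=a; cv[:300,395:800]=b
cv2.imwrite("pics/crop0.png",cv)
```

```text
(no output)
```

View pics/crop0.png

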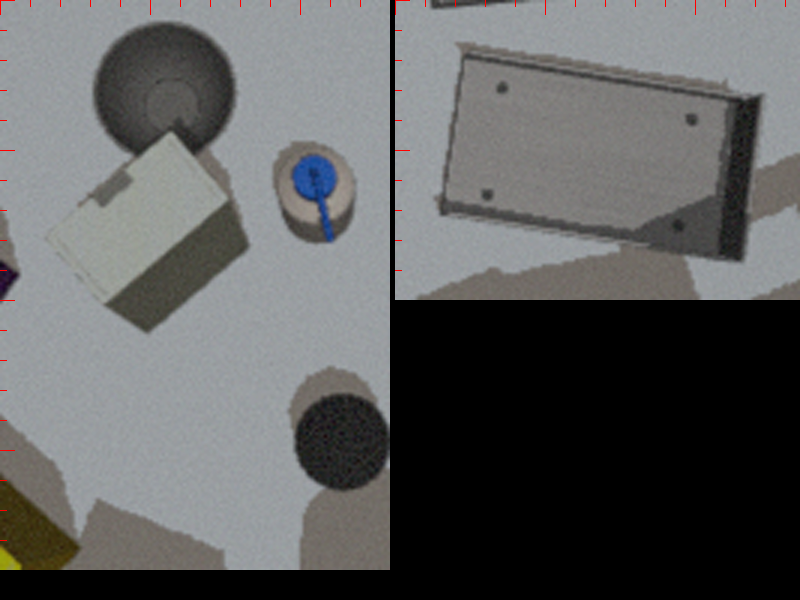

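The crop shows the box's top corners at about (186,179), (227,144), (246,167) and (205,202). The holder's floor shows four screws, its front edge is at the left, and its dark back wall is at the right.

```bash
cat > h.py <<'E'
import numpy as np, cv2
def ray(im,uv,z):
    K,T=np.array(im["intrinsics"]),np.array(im["T"])
    uv=np.atleast_2d(np.array(uv,float)); z=np.broadcast_to(z,len(uv))
    p=np.c_[uv,np.ones(len(uv))]@np.linalg.inv(K).T
    r=(p*[1,-1,-1])@T[:3,:3].T; o=T[:3,3]
    return o+r*((z-o[2])/r[:,2])[:,None]
def proj(im,P):
    K,T=np.array(im["intrinsics"]),np.array(im["T"])
    c=(np.atleast_2d(P)-T[:3,3])@T[:3,:3]*[1,-1,-1]
    q=c@K.T; return q[:,:2]/q[:,2:]
E
python3 - <<'E'
from h import *; import pickle
d=pickle.load(open("im0.pkl","rb")); t=d["top"]; np.set_printoptions(precision=4,suppress=True)
C=lambda l,ox=0,:np.array([[170+x/3,100+y/3] for x,y in l])
H=lambda l:np.array([[350+(x-395)/3,185+y/3] for x,y in l])
b=ray(t,C([(47,236),(172,131),(229,201),(105,305)]),.23); print("box top\n",b,b.mean(0)); 
for i in range(4): print(np.linalg.norm(b[i]-b[i-1]))
u=(b[3]+b[2]-b[0]-b[1]); print("box x yaw",np.arctan2(u[1],u[0])); v=b[1]-b[0]; print("edge yaws",[np.arctan2(*(w[1::-1])) for w in (b[1]-b[0],b[2]-b[3],b[3]-b[0],b[2]-b[1])])
g=ray(t,C([(249,244),(148,332)]),0.);print("heel",g,g.mean(0))
s=ray(t,H([(502,88),(692,119),(487,195),(678,226)]),.012); m=s.mean(0)
print("screws\n",s,m); x=(s[1]+s[3]-s[0]-s[2]); yaw=np.arctan2(x[1],x[0]); print("yaw",yaw,np.linalg.norm(x)/2, "other",np.arctan2(*(s[0]-s[2])[1::-1])-np.pi/2)
f=ray(t,H([(465,58),(445,200)]),.012); print("front",f)
X=np.array([np.cos(yaw),np.sin(yaw)]);Y=np.array([-X[1],X[0]])
print("front in screw frame",[( (p[:2]-m[:2])@X,(p[:2]-m[:2])@Y) for p in f])
bk=ray(t,H([(762,97),(743,261)]),.065);print("back",[( (p[:2]-m[:2])@X,(p[:2]-m[:2])@Y) for p in bk])
tt=ray(t,H([(465,54),(445,213),(442,213)]),.045);print("sides",[( (p[:2]-m[:2])@X,(p[:2]-m[:2])@Y) for p in tt])
for n,l in dict(bowl=(164,92),bottle=(314,177),jar=(342,441)).items(): print(n,ray(t,C([l]),{'bowl':.055,'bottle':.14,'jar':.092}[n]))
print("full", ray(t,[(411,155)],.064))
E
```

```text
box top
 [[0.5655 0.3001 0.23  ]
 [0.6387 0.2134 0.23  ]
 [0.5888 0.1737 0.23  ]
 [0.5169 0.2595 0.23  ]] [0.5775 0.2367 0.23  ]
0.06327055814423302
0.11346483405480849
0.06381031467089807
0.11193836639166291
box x yaw -2.4579070598592283
edge yaws [np.float64(-0.8691116070594203), np.float64(-0.8736889931977468), np.float64(-2.445909320155447), np.float64(-2.4698033086809517)]
heel [[0.5932 0.1747 0.    ]
 [0.5188 0.2606 0.    ]] [0.556  0.2176 0.    ]
screws
 [[ 0.5043 -0.159   0.012 ]
 [ 0.4767 -0.3168  0.012 ]
 [ 0.4152 -0.1439  0.012 ]
 [ 0.388  -0.3014  0.012 ]] [ 0.4461 -0.2303  0.012 ]
yaw -1.7425476988407769 0.1600108243341616 other -1.7392399122434319
front [[ 0.5298 -0.1288  0.012 ]
 [ 0.4114 -0.1089  0.012 ]]
front in screw frame [(np.float64(-0.114335420018363), np.float64(0.06519246251407888)), (np.float64(-0.11369551370400671), np.float64(-0.054910733145447733))]
back [(np.float64(0.11588504551242287), np.float64(0.06545204081235002)), (np.float64(0.11721612417470921), np.float64(-0.0661831189563987))]
sides [(np.float64(-0.12018971633202655), np.float64(0.06412975820669214)), (np.float64(-0.1175799093772194), np.float64(-0.06633418073489702)), (np.float64(-0.11997087705718033), np.float64(-0.06672505285222792))]
bowl [[0.7119 0.2406 0.055 ]]
bottle [[0.6229 0.1162 0.14  ]]
jar [[0.4238 0.097  0.092 ]]
full [[ 0.6443 -0.2142  0.064 ]]
```

Estimates are good. Box: centre (0.579,0.237), x-yaw −2.445. Holder: centre (0.446,−0.230), yaw −1.741. I'll write a small helper that works out the shift and turn from the measured pose, then move above the box.

```bash
cat > plan.py <<'E'
# plan.py x y z yaw_of_tool_y [tilt about tool x]: shift (m) and turn/2pi in present tool axes
import sys, numpy as np
from scipy.spatial.transform import Rotation as R
from rig import env
x,y,z,a=map(float,sys.argv[1:5]); t=float(sys.argv[5]) if len(sys.argv)>5 else 0
s=env.observe(); w=s["orientation"]; C=R.from_quat([*w[1:],w[0]])
Y=np.array([np.cos(a),np.sin(a),0]); Z=np.array([0,0,-1.]); G=R.from_matrix(np.c_[np.cross(Y,Z),Y,Z])*R.from_rotvec([t,0,0])
print("shift",np.round(C.inv().apply(np.array([x,y,z])-s["eef_pos"]),4),"turn",np.round((C.inv()*G).as_rotvec()/2/np.pi,4),"t",s["time_s"],"q",np.round(s["qpos"],2))
E
python3 plan.py 0.579 0.237 0.33 0.697; python3 plan.py 0.45 0.05 0.33 -0.2
```

```text
shift [ 0.6247 -0.5164 -0.0994] turn [-2.000e-04 -3.000e-04 -2.906e-01] t 0.1 q [-1.23  0.09  1.37  0.    1.68 -0.1 ]
shift [ 0.4281 -0.4025 -0.0997] turn [-0.0003 -0.0002 -0.1479] t 0.1 q [-1.23  0.09  1.37  0.    1.68 -0.1 ]
```

```bash
python3 -m crank '[[[0,0,-0.05],[0,0,0]],[[0,0,-0.1],[0,0,0]],[[0.625,-0.516,-0.1],[0,0,-0.29]],[[0.625,-0.516,-0.1],[0,0,-0.29]],[[0.625,-0.516,-0.1],[0,0,-0.29]],[[0.625,-0.516,-0.1],[0,0,-0.29]],[[0.625,-0.516,-0.1],[0,0,-0.29]],[[0.625,-0.516,-0.1],[0,0,-0.29]],[[0.625,-0.516,-0.1],[0,0,-0.29]],[[0.625,-0.516,-0.1],[0,0,-0.29]],[[0.625,-0.516,-0.1],[0,0,-0.29]],[[0.625,-0.516,-0.1],[0,0,-0.29]]]' 1 25; python3 plan.py 0.579 0.237 0.33 0.697
```

```text
time_s: 1.3
eef_pos: [0.4478, -0.0425, 0.3301]
orientation: [-0.0, 0.562, 0.827, -0.0]
wrist_force: [1.1, -0.4, -0.3]
grip_width: 0.0942
gripper_force: 0.0
shift [0.2116 0.2249 0.    ] turn [-0.      0.     -0.0509] t 1.3 q [-0.22 -0.13  1.39 -0.    1.88 -0.6 ]
```

```bash
python3 -m crank '[[[0.212,0.225,0],[0,0,-0.051]],[[0.212,0.225,0],[0,0,-0.051]],[[0.212,0.225,0],[0,0,-0.051]],[[0.212,0.225,0],[0,0,-0.051]],[[0.212,0.225,0],[0,0,-0.051]],[[0.212,0.225,0],[0,0,-0.051]],[[0.212,0.225,0],[0,0,-0.051]],[[0.212,0.225,0],[0,0,-0.051]],[[0.212,0.225,0],[0,0,-0.051]],[[0.212,0.225,0],[0,0,-0.051]]]'; python3 plan.py 0.579 0.237 0.201 0.697
python3 - <<'E'
from rig import imaging; import cv2
a=imaging.get_image("scene")["frame"][60:360,200:520,::-1]; 
cv2.imwrite("pics/above.png",cv2.resize(a,None,fx=2,fy=2))
E
```

```text
time_s: 2.3
eef_pos: [0.5801, 0.233, 0.3313]
orientation: [0.0, 0.427, 0.904, 0.0]
wrist_force: [0.9, 0.3, -0.1]
grip_width: 0.094
gripper_force: 0.0
shift [0.0039 0.0016 0.1303] turn [ 0.0001  0.0001 -0.0012] t 2.3 q [ 0.29  0.26  0.97 -0.    1.91 -0.4 ]
```

View pics/above.png

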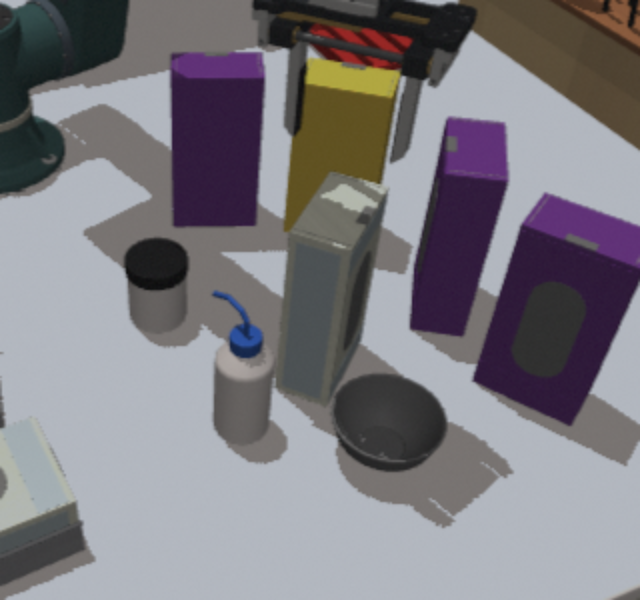

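The view shows the open fingers above and behind the spare box, whose top is at crop (340,205), with the finger line across its narrow direction. I'll go down and grip.

```bash
python3 -m crank '[[[0.004,0.002,0.05],[0,0,-0.001]],[[0.004,0.002,0.09],[0,0,-0.001]],[[0.004,0.002,0.13],[0,0,-0.001]],[[0.004,0.002,0.13],[0,0,-0.001]],[[0.004,0.002,0.13],[0,0,-0.001]]]' 1 && python3 -m crank '[[[0,0,0],[0,0,0]],[[0,0,0],[0,0,0]],[[0,0,0],[0,0,0]],[[0,0,0],[0,0,0]],[[0,0,0],[0,0,0]],[[0,0,0],[0,0,0]],[[0,0,0],[0,0,0]],[[0,0,0],[0,0,0]],[[0,0,0],[0,0,0]],[[0,0,0],[0,0,0]],[[0,0,0],[0,0,0]],[[0,0,0],[0,0,0]]]' -1 30
```

```text
time_s: 2.85
eef_pos: [0.5793, 0.2379, 0.2013]
orientation: [0.0, 0.423, 0.906, -0.0]
wrist_force: [0.6, -0.5, 0.7]
grip_width: 0.0943
gripper_force: 0.0
time_s: 4.05
eef_pos: [0.5799, 0.2391, 0.2018]
orientation: [0.001, 0.423, 0.906, 0.001]
wrist_force: [0.2, 0.0, 5.3]
grip_width: 0.0641
gripper_force: 30.0
```

```bash
python3 -m crank '[[[0,0,-0.03],[0,0,0]],[[0,0,-0.07],[0,0,0]],[[0,0,-0.11],[0,0,0]],[[0,0,-0.15],[0,0,0]],[[0,0,-0.19],[0,0,0]],[[0,0,-0.19],[0,0,0]],[[0,0,-0.19],[0,0,0]]]'; python3 plan.py 0.474 -0.068 0.39 1.401
```

```text
time_s: 4.75
eef_pos: [0.5796, 0.2391, 0.3893]
orientation: [-0.0, 0.423, 0.906, -0.0]
wrist_force: [-0.5, -0.5, -3.9]
grip_width: 0.0639
gripper_force: 30.0
shift [-0.1674 -0.2783 -0.0005] turn [-1.000e-04 -1.000e-04 -1.119e-01] t 4.75 q [ 0.3   0.3   0.81 -0.    2.04 -0.4 ]
```

```bash
python3 -m crank '[[[-0.03,-0.04,0],[0,0,0]],[[-0.05,-0.08,0],[0,0,0]],[[-0.08,-0.12,0],[0,0,-0.02]],[[-0.1,-0.16,0],[0,0,-0.04]],[[-0.12,-0.2,0],[0,0,-0.06]],[[-0.14,-0.24,0],[0,0,-0.08]],[[-0.167,-0.278,0],[0,0,-0.1]],[[-0.167,-0.278,0],[0,0,-0.112]],[[-0.167,-0.278,0],[0,0,-0.112]],[[-0.167,-0.278,0],[0,0,-0.112]]]' && python3 -m crank '[[[0,0,0.04],[0,0,0]],[[0,0,0.08],[0,0,0]],[[0,0,0.12],[0,0,0]],[[0,0,0.15],[0,0,0]],[[0,0,0.165],[0,0,0]],[[0,0,0.175],[0,0,0]],[[0,0,0.175],[0,0,0]]]'; python3 plan.py 0.474 -0.068 0.214 1.401
python3 - <<'E'
from rig import imaging; import cv2,pickle
d={n:imaging.get_image(n) for n in("scene","top")}; pickle.dump(d,open("im1.pkl","wb"))
a=d["scene"]["frame"][100:360,60:360,::-1]; b=d["top"]["frame"][150:310,260:480,::-1]
cv2.imwrite("pics/near.png",cv2.vconcat([cv2.resize(a,(620,537)),])); cv2.imwrite("pics/neart.png",cv2.convertScaleAbs(cv2.resize(b,(770,560),interpolation=2),alpha=1.4))
E
```

```text
time_s: 5.75
eef_pos: [0.4733, -0.0673, 0.3876]
orientation: [-0.002, 0.085, 0.996, 0.001]
wrist_force: [-0.1, -0.4, -4.0]
grip_width: 0.0639
gripper_force: 30.0
time_s: 6.45
eef_pos: [0.4735, -0.067, 0.2146]
orientation: [-0.001, 0.084, 0.996, 0.0]
wrist_force: [1.2, 0.2, -2.7]
grip_width: 0.0643
gripper_force: 30.0
shift [-0.0007 -0.0009  0.0005] turn [ 0.     -0.0003  0.0002] t 6.45 q [-0.26 -0.07  1.56 -0.    1.65 -1.66]
```

View pics/near.png

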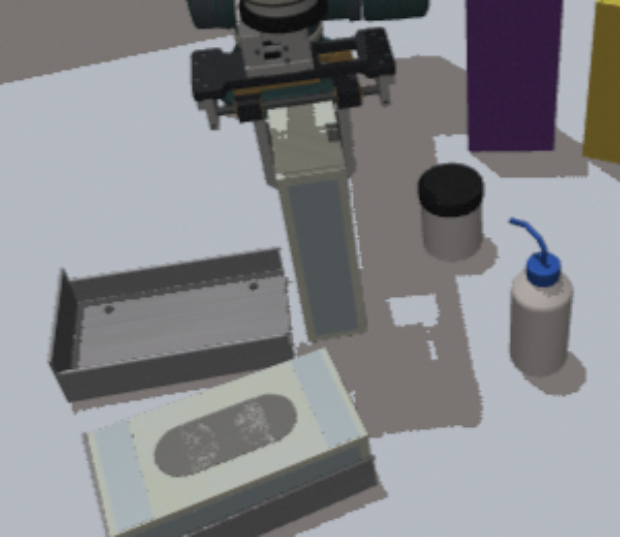

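View pics/neart.png

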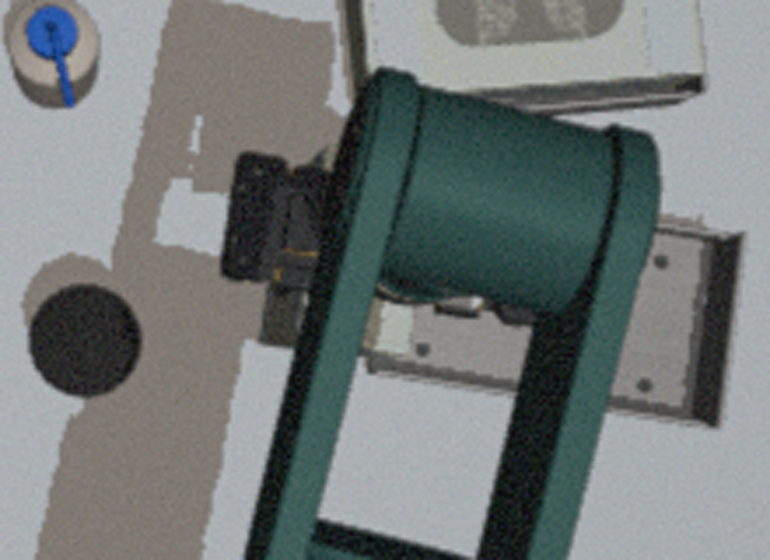

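The scene crop shows the box held upright just off the holder's open front, its near side's foot corners at about (315,340) and (366,330). The top crop shows the arm covering most of it. I'll check the foot corners against the expected position.

Run:
```python
from h import *; import pickle
d=pickle.load(open("im1.pkl","rb")); s=d["scene"]; np.set_printoptions(precision=4,suppress=True)
S=lambda l:np.array([[60+x/2.067,100+y/2.067] for x,y in l])
m=np.array([.4461,-.2303]);yw=-1.741;X=np.array([np.cos(yw),np.sin(yw)]);Y=np.array([-X[1],X[0]])
loc=lambda P:np.c_[(P[:,:2]-m)@X,(P[:,:2]-m)@Y]
print("foot",loc(ray(s,S([(315,340),(366,330)]),.0125)))
print("top near",loc(ray(s,S([(278,182),(349,173)]),.2425)))
print("top far",loc(ray(s,S([(262,105),(338,103)]),.2425)))
print("holder screws",loc(ray(s,S([(109,310),(254,287)]),.012)))
print("side front top",loc(ray(s,S([(279,249),(294,333)]),.045)))
print("tcp",loc(np.array([[.4735,-.067]])))
g=d["scene"]["frame"]
```

```text
foot [[-0.1425  0.0558]
 [-0.198   0.0542]]
top near [[-0.1367  0.064 ]
 [-0.2007  0.0663]]
top far [[-0.1301 -0.0587]
 [-0.2039 -0.0443]]
holder screws [[ 0.0771 -0.0403]
 [-0.0828 -0.039 ]]
side front top [[-0.1176 -0.0596]
 [-0.1233  0.0698]]
tcp [[-0.1656 -0.0007]]
```

```bash
python3 -m crank '[[[0,-0.017,0],[0,0,0]],[[0,-0.017,0.005],[0,0,0]],[[0,-0.017,0.01],[0,0,0]],[[0,-0.017,0.0125],[0,0,0]],[[0,-0.017,0.0125],[0,0,0]],[[0,-0.017,0.0125],[0,0,0]],[[0,-0.017,0.0125],[0,0,0]],[[0,-0.017,0.0125],[0,0,0]],[[0,-0.017,0.0125],[0,0,0]]]'
python3 - <<'E'
from rig import imaging; import cv2,pickle
d={n:imaging.get_image(n) for n in("scene",)}; pickle.dump(d,open("im2.pkl","wb"))
a=d["scene"]["frame"][190:300,80:260,::-1]; 
cv2.imwrite("pics/placed.png",cv2.resize(a,None,fx=4,fy=4,interpolation=2))
E
```

```text
time_s: 7.45
eef_pos: [0.4739, -0.0858, 0.2132]
orientation: [0.008, 0.085, 0.996, -0.003]
wrist_force: [-4.6, 0.2, 23.1]
grip_width: 0.0636
gripper_force: 30.0
```

View pics/placed.png

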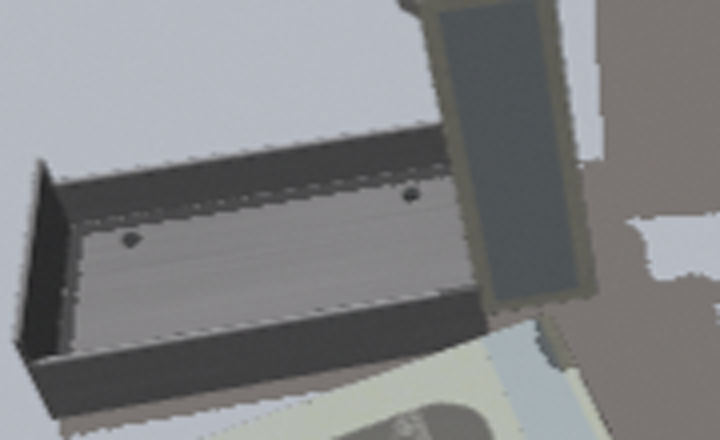

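The box has landed on the holder's 12 mm floor step: it stopped 11.5 mm high with 23 N. I'll back it out, lower it to the bench clear of the step, and creep in until contact.

```bash
python3 -m crank '[[[0,0,-0.01],[0,0,0]],[[0,0,-0.02],[0,0,0]],[[0,0.008,-0.02],[0,0,0]],[[0,0.02,-0.02],[0,0,0]],[[0,0.02,-0.02],[0,0,0]],[[0,0.02,-0.02],[0,0,0]]]'; python3 plan.py 0.4745 -0.064 0.203 1.401;  python3 - <<'E'
from rig import imaging; import cv2,pickle
d={n:imaging.get_image(n) for n in("scene",)}; pickle.dump(d,open("im3.pkl","wb"))
a=d["scene"]["frame"][140:300,80:280,::-1]; 
cv2.imwrite("pics/back.png",cv2.resize(a,None,fx=3.7,fy=3.7,interpolation=2))
E
```

```text
time_s: 8.1
eef_pos: [0.4739, -0.064, 0.2218]
orientation: [-0.001, 0.084, 0.996, 0.0]
wrist_force: [-0.1, -1.0, -3.5]
grip_width: 0.0641
gripper_force: 30.0
shift [-0.0007  0.0001  0.0188] turn [-0.     -0.0003  0.0003] t 8.1 q [-0.25 -0.07  1.55 -0.    1.67 -1.66]
```

View pics/back.png

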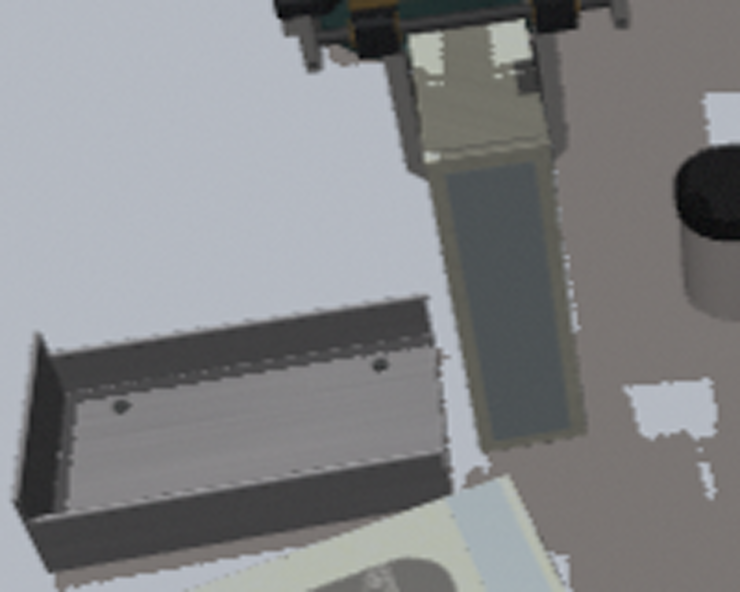

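The crop shows the box upright with its foot's back corner at (487,452), clear of the holder's front corner at (450,490).

```bash
python3 - <<'E'
from h import *; import pickle
d=pickle.load(open("im3.pkl","rb")); s=d["scene"]; np.set_printoptions(precision=4,suppress=True)
S=lambda l:np.array([[80+x/3.7,140+y/3.7] for x,y in l])
m=np.array([.4461,-.2303]);yw=-1.741;X=np.array([np.cos(yw),np.sin(yw)]);Y=np.array([-X[1],X[0]])
loc=lambda P:np.c_[(P[:,:2]-m)@X,(P[:,:2]-m)@Y]
print("foot",loc(ray(s,S([(487,452),(586,434)]),.020)))
print("top near",loc(ray(s,S([(428,163),(551,148)]),.250)))
print("front bottom +y",loc(ray(s,S([(451,491)]),.0)),"screws",loc(ray(s,S([(121,406),(380,365)]),.012)),"floor front",loc(ray(s,S([(436,347),(446,455)]),[.012,.045])))
print("tcp",loc(np.array([[.4739,-.064]])))
E
python3 -m crank '[[[-0.001,0,0.01],[0,0,0]],[[-0.001,0,0.017],[0,0,0]],[[-0.001,0,0.017],[0,0,0]],[[-0.001,0,0.017],[0,0,0]]]'
```

```text
foot [[-0.1418  0.0553]
 [-0.2015  0.0546]]
top near [[-0.1401  0.0622]
 [-0.2017  0.0647]]
front bottom +y [[-0.1169  0.0634]] screws [[ 0.0772 -0.0411]
 [-0.0825 -0.0398]] floor front [[-0.1185 -0.0476]
 [-0.1193  0.0743]]
tcp [[-0.1686 -0.0008]]
time_s: 8.55
eef_pos: [0.4748, -0.065, 0.2053]
orientation: [-0.001, 0.085, 0.996, 0.0]
wrist_force: [0.1, -0.3, -4.5]
grip_width: 0.0637
gripper_force: 30.0
```

```bash
python3 -m crank '[[[0,-0.006,0],[0,0,0]],[[0,-0.013,0],[0,0,0]],[[0,-0.013,0],[0,0,0]],[[0,-0.013,0],[0,0,0]]]'; python3 -m crank '[[[0,-0.002,0],[0,0,0]],[[0,-0.002,0],[0,0,0]]]';python3 -m crank '[[[0,-0.002,0],[0,0,0]],[[0,-0.002,0],[0,0,0]]]'
```

```text
time_s: 8.95
eef_pos: [0.473, -0.0781, 0.2062]
orientation: [0.0, 0.085, 0.996, 0.0]
wrist_force: [0.2, 0.5, -3.1]
grip_width: 0.0637
gripper_force: 30.0
time_s: 9.15
eef_pos: [0.4727, -0.0798, 0.206]
orientation: [0.0, 0.085, 0.996, -0.0]
wrist_force: [0.5, 0.7, -3.2]
grip_width: 0.0641
gripper_force: 30.0
time_s: 9.35
eef_pos: [0.4723, -0.0818, 0.206]
orientation: [0.0, 0.085, 0.996, -0.0]
wrist_force: [0.2, 0.1, -3.4]
grip_width: 0.0641
gripper_force: 30.0
```

```bash
python3 -m crank '[[[0,-0.001,0],[0,0,0]],[[0,-0.001,0],[0,0,0]]]'; python3 -m crank '[[[0,-0.001,0],[0,0,0]],[[0,-0.001,0],[0,0,0]]]'
```

```text
time_s: 9.55
eef_pos: [0.4721, -0.0827, 0.206]
orientation: [0.0, 0.085, 0.996, -0.0]
wrist_force: [0.7, 0.7, -2.2]
grip_width: 0.0639
gripper_force: 30.0
time_s: 9.75
eef_pos: [0.472, -0.0837, 0.206]
orientation: [0.0, 0.085, 0.996, -0.0]
wrist_force: [-0.1, 0.1, -3.8]
grip_width: 0.0642
gripper_force: 30.0
```

No contact yet and nominally 2 mm from the edge, so I'll lower it on to the bench here.

```bash
python3 -m crank '[[[0,0,0.0025],[0,0,0]],[[0,0,0.004],[0,0,0]],[[0,0,0.0045],[0,0,0]],[[0,0,0.0045],[0,0,0]],[[0,0,0.0045],[0,0,0]],[[0,0,0.0045],[0,0,0]],[[0,0,0.0045],[0,0,0]]]'
python3 - <<'E'
from h import *; from rig import imaging; import pickle
s=imaging.get_image("scene"); pickle.dump(s,open("im4.pkl","wb"))
a=s["frame"][190:300,150:300,::-1]; cv2.imwrite("pics/stand.png",cv2.convertScaleAbs(cv2.resize(a,None,fx=5,fy=5,interpolation=2),alpha=1.2))
E
```

```text
time_s: 10.45
eef_pos: [0.472, -0.0836, 0.2023]
orientation: [0.0, 0.085, 0.996, -0.0]
wrist_force: [-2.6, 0.1, 4.7]
grip_width: 0.0635
gripper_force: 30.0
```

View pics/stand.png

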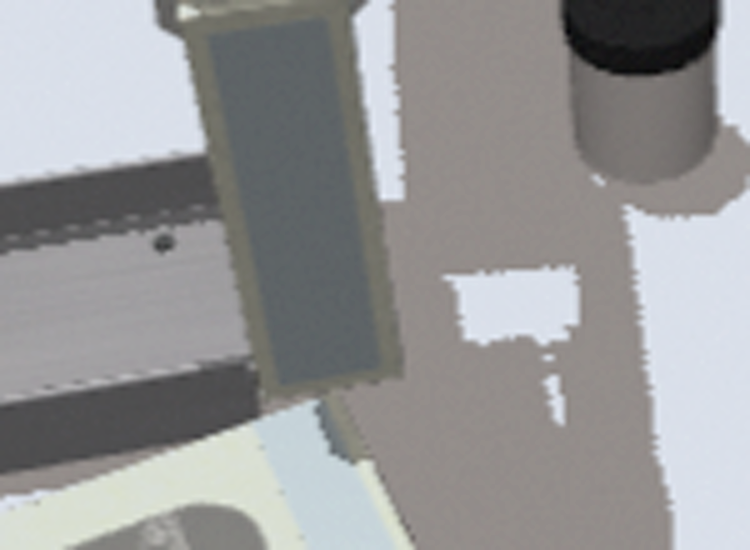

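The box stands at the open front, with its foot corners at crop (265,398) and (403,375). The bench is pushing back with about 8 N, and the sideways force hints at a slight roll in the grip. I'll open slightly so it settles flat, then check and regrip.

```bash
python3 -m crank '[[[0,0,0],[0,0,0]],[[0,0,0],[0,0,0]],[[0,0,0],[0,0,0]],[[0,0,0],[0,0,0]],[[0,0,0],[0,0,0]],[[0,0,0],[0,0,0]]]' 0.6
python3 - <<'E'
from h import *; from rig import imaging; import pickle
s=imaging.get_image("scene"); pickle.dump(s,open("im5.pkl","wb"))
a=s["frame"][100:300,130:330,::-1]; cv2.imwrite("pics/stand2.png",cv2.convertScaleAbs(cv2.resize(a,None,fx=3,fy=3,interpolation=2),alpha=1.2))
E
```

```text
time_s: 11.1
eef_pos: [0.472, -0.0836, 0.2013]
orientation: [-0.0, 0.085, 0.996, -0.0]
wrist_force: [0.2, 1.2, 0.2]
grip_width: 0.0749
gripper_force: 0.0
```

View pics/stand2.png

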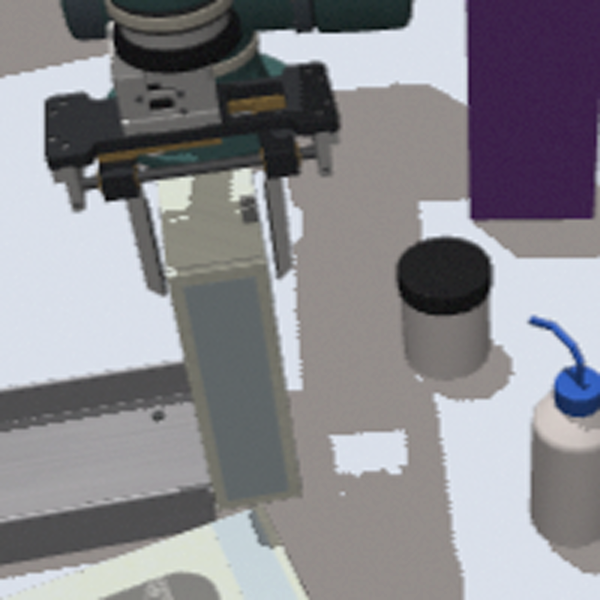

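```bash
python3 -m crank '[[[0,0,0],[0,0,0]],[[0,0,0],[0,0,0]],[[0,0,0],[0,0,0]],[[0,0,0],[0,0,0]],[[0,0,0],[0,0,0]],[[0,0,0],[0,0,0]],[[0,0,0],[0,0,0]],[[0,0,0],[0,0,0]]]' -1 45;  python3 - <<'E'
from h import *; import pickle
s=pickle.load(open("im5.pkl","rb")); np.set_printoptions(precision=4,suppress=True)
S=lambda l:np.array([[130+x/3,100+y/3] for x,y in l])
m=np.array([.4461,-.2303]);yw=-1.741;X=np.array([np.cos(yw),np.sin(yw)]);Y=np.array([-X[1],X[0]])
loc=lambda P:np.c_[(P[:,:2]-m)@X,(P[:,:2]-m)@Y]
print("foot",loc(ray(s,S([(219,508),(301,493)]),0)),"top",loc(ray(s,S([(170,278),(270,262)]),.23)), "tcp",loc(np.array([[.472,-.0836]])))
for k in range(1,10):
    t=.02*k*2*np.pi;c,q=np.cos(t),np.sin(t); print(k,round(-.032+.032*c-.2015*q,4),round(.2015-.032*q-.2015*c-.016,4),round(-.02*k,2))
E
```

```text
time_s: 11.95
eef_pos: [0.472, -0.0836, 0.2015]
orientation: [0.0, 0.085, 0.996, -0.0]
wrist_force: [-0.2, -0.3, -0.3]
grip_width: 0.0637
gripper_force: 45.0
foot [[-0.1201  0.0542]
 [-0.1817  0.0536]] top [[-0.1205  0.0588]
 [-0.1836  0.0578]] tcp [[-0.149   0.0007]]
1 -0.0255 -0.0184 -0.02
2 -0.0511 -0.0176 -0.04
3 -0.0764 -0.0136 -0.06
4 -0.101 -0.0065 -0.08
5 -0.1246 0.0037 -0.1
6 -0.1466 0.0167 -0.12
7 -0.1669 0.0324 -0.14
8 -0.185 0.0505 -0.16
9 -0.2007 0.0708 -0.18
```

Standing correctly: the heel is about −0.118 in the holder frame and the box is centred. Now I'll lift it 16 mm and tip it about the heel.

```bash
python3 -m crank '[[[0,0,-0.008],[0,0,0]],[[0,0,-0.016],[0,0,0]],[[0,-0.0255,-0.018],[-0.02,0,0]],[[0,-0.051,-0.0175],[-0.04,0,0]],[[0,-0.0765,-0.0135],[-0.06,0,0]],[[0,-0.101,-0.0065],[-0.08,0,0]],[[0,-0.101,-0.0065],[-0.08,0,0]],[[0,-0.101,-0.0065],[-0.08,0,0]],[[0,-0.101,-0.0065],[-0.08,0,0]]]'; python3 plan.py 0.472 -0.0836 0.2015 1.401
cat > heel.py <<'E'
import numpy as np
from rig import env
from scipy.spatial.transform import Rotation as R
s=env.observe();w=s["orientation"];C=R.from_quat([*w[1:],w[0]]);h=s["eef_pos"]+C.apply([0,-.032,.2015])
a=-1.741;X=np.array([np.cos(a),np.sin(a)]);Y=np.array([-X[1],X[0]]);p=h[:2]-[.4461,-.2303]
t=s["eef_pos"][:2]-[.4461,-.2303]
print("heel local",np.round([p@X,p@Y,h[2]],4),"tcp local",np.round([t@X,t@Y,s["eef_pos"][2]],4),"tilt",np.arccos(-C.as_matrix()[2,2]),s["time_s"])
E
python3 heel.py
```

```text
time_s: 12.85
eef_pos: [0.4552, -0.1829, 0.2085]
orientation: [0.021, 0.081, 0.965, 0.247]
wrist_force: [-0.5, 0.2, -3.2]
grip_width: 0.0638
gripper_force: 45.0
shift [0.0001 0.0849 0.0545] turn [0.0798 0.     0.0002] t 12.85 q [-0.77  0.1   1.48  0.42  1.84 -2.12]
heel local [-0.1171  0.0009  0.0164] tcp local [-0.0483  0.0009  0.2085] tilt 0.5012788163216444 12.85
```

```bash
python3 -m crank '[[[0,-0.0255,-0.0025],[-0.02,0,0]],[[0,-0.051,-0.0015],[-0.04,0,0]],[[0,-0.051,-0.0015],[-0.04,0,0]],[[0,-0.051,-0.0015],[-0.04,0,0]]]'; python3 heel.py; python3 plan.py 0.472 -0.0836 0.2015 1.401
```

```text
time_s: 13.25
eef_pos: [0.4477, -0.2278, 0.184]
orientation: [0.03, 0.079, 0.927, 0.367]
wrist_force: [0.4, 0.2, -2.6]
grip_width: 0.0633
gripper_force: 45.0
heel local [-0.1173  0.0008  0.0152] tcp local [-0.0028  0.0012  0.184 ] tilt 0.7535245482156309 13.25
shift [0.0003 0.1186 0.0873] turn [ 1.199e-01 -3.000e-04  1.000e-04] t 13.25 q [-0.92  0.27  1.42  0.57  1.95 -2.25]
```

```bash
python3 -m crank '[[[0,-0.0255,-0.0025],[-0.02,0,0]],[[0,-0.051,-0.0015],[-0.04,0,0]],[[0,-0.051,-0.0015],[-0.04,0,0]],[[0,-0.051,-0.0015],[-0.04,0,0]]]'; python3 heel.py; python3 plan.py 0.472 -0.0836 0.2015 1.401
```

```text
time_s: 13.65
eef_pos: [0.4414, -0.2646, 0.1503]
orientation: [0.04, 0.074, 0.873, 0.48]
wrist_force: [-0.5, 0.7, -1.5]
grip_width: 0.0638
gripper_force: 45.0
heel local [-0.1182  0.0006  0.0152] tcp local [0.0346 0.0012 0.1503] tilt 1.0044948097727429 13.65
shift [1.000e-04 1.417e-01 1.274e-01] turn [ 0.1599 -0.0004  0.0002] t 13.65 q [-1.02  0.48  1.35  0.68  2.07 -2.33]
```

```bash
python3 -m crank '[[[0,-0.013,-0.0015],[-0.01,0,0]],[[0,-0.0255,-0.0025],[-0.02,0,0]],[[0,-0.0255,-0.0025],[-0.02,0,0]],[[0,-0.0255,-0.0025],[-0.02,0,0]]]'; python3 heel.py; python3 -m crank '[[[0,0,0],[0,0,0]],[[0,0,0],[0,0,0]],[[0,0,0],[0,0,0]],[[0,0,0],[0,0,0]],[[0,0,0],[0,0,0]],[[0,0,0],[0,0,0]]]' 0.75;  python3 - <<'E'
from h import *; from rig import imaging
a=imaging.get_image("scene")["frame"][100:350,50:350,::-1]; cv2.imwrite("pics/tilt.png",cv2.convertScaleAbs(cv2.resize(a,None,fx=2.4,fy=2.4,interpolation=2),alpha=1.2))
E
```

```text
time_s: 14.05
eef_pos: [0.4391, -0.2804, 0.1335]
orientation: [0.046, 0.07, 0.843, 0.531]
wrist_force: [0.5, 0.3, -2.4]
grip_width: 0.0636
gripper_force: 45.0
heel local [-0.1174  0.0015  0.0178] tcp local [0.0506 0.0016 0.1335] tilt 1.124971253937806 14.05
time_s: 14.65
eef_pos: [0.4382, -0.2812, 0.1308]
orientation: [0.045, 0.071, 0.841, 0.534]
wrist_force: [-0.1, -1.4, -0.8]
grip_width: 0.0824
gripper_force: 0.6
```

View pics/tilt.png

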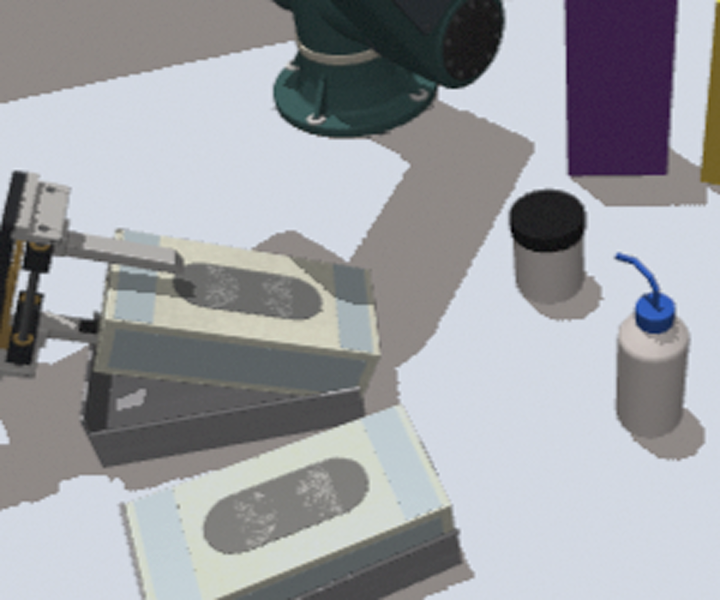

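The box is lying back over the step on the lower finger, oval up, with only a few mm of overhang. Pulling the finger out could drag its end on to the back wall. I'll regrip it and pull it about 25 mm outward before letting it down.

```bash
python3 -m crank '[[[0,0,0],[0,0,0]],[[0,0,0],[0,0,0]],[[0,0,0],[0,0,0]],[[0,0,0],[0,0,0]],[[0,0,0],[0,0,0]],[[0,0,0],[0,0,0]],[[0,0,0],[0,0,0]],[[0,0,0],[0,0,0]]]' -1 40; python3 -m crank '[[[0,0.0035,-0.0015],[0,0,0]],[[0,0.008,0.009],[0,0,0]],[[0,0.0145,0.021],[0,0,0]],[[0,0.0145,0.021],[0,0,0]],[[0,0.0145,0.021],[0,0,0]]]'; python3 heel.py;  python3 -m crank '[[[0,0,0],[0,0,0]],[[0,0,0],[0,0,0]],[[0,0,0],[0,0,0]],[[0,0,0],[0,0,0]],[[0,0,0],[0,0,0]],[[0,0,0],[0,0,0]],[[0,0,0],[0,0,0]]]' 0.75;  python3 - <<'E'
from h import *; from rig import imaging
a=imaging.get_image("scene")["frame"][100:350,50:350,::-1]; cv2.imwrite("pics/tilt2.png",cv2.convertScaleAbs(cv2.resize(a,None,fx=2.4,fy=2.4,interpolation=2),alpha=1.2))
E
```

```text
time_s: 15.5
eef_pos: [0.4382, -0.2811, 0.1306]
orientation: [0.045, 0.071, 0.841, 0.534]
wrist_force: [0.3, -0.1, -3.7]
grip_width: 0.0643
gripper_force: 39.8
time_s: 16.0
eef_pos: [0.4425, -0.2555, 0.135]
orientation: [0.045, 0.071, 0.841, 0.534]
wrist_force: [-0.6, -0.0, -2.7]
grip_width: 0.0643
gripper_force: 39.8
heel local [-0.1433  0.0004  0.0203] tcp local [0.0254 0.0007 0.135 ] tilt 1.1308652619534512 16.0
time_s: 16.7
eef_pos: [0.4424, -0.2564, 0.1349]
orientation: [0.045, 0.071, 0.841, 0.534]
wrist_force: [-0.5, -0.6, -2.3]
grip_width: 0.0826
gripper_force: 0.7
```

I've just realised that I've viewed 11 pictures, one over the limit of 10. From here I'll use numeric checks only. Next I'll withdraw the fingers along the tool axis.

```bash
python3 -m crank '[[[0,0,-0.05],[0,0,0]],[[0,0,-0.1],[0,0,0]],[[0,0,-0.12],[0,0,0]],[[0,0,-0.12],[0,0,0]],[[0,0,-0.12],[0,0,0]],[[0,0,-0.12],[0,0,0]]]'; python3 heel.py
python3 - <<'E'
from h import *; from rig import imaging; import pickle
d={n:imaging.get_image(n) for n in("scene","top")}; pickle.dump(d,open("im6.pkl","wb"))
E
```

```text
time_s: 17.35
eef_pos: [0.4243, -0.362, 0.1854]
orientation: [0.045, 0.071, 0.841, 0.535]
wrist_force: [0.3, -0.1, 0.3]
grip_width: 0.0824
gripper_force: 0.0
heel local [-0.0354  0.0004  0.071 ] tcp local [0.1335 0.0008 0.1854] tilt 1.1329073996311767 17.35
```

```bash
python3 plan.py 0.424 -0.362 0.30 1.401 -1.13; python3 plan.py 0.4817 -0.0234 0.30 1.401
python3 - <<'E'
# white-carton top mask in top view: where is the spare box?
from h import *; import pickle
t=pickle.load(open("im6.pkl","rb"))["top"]; f=t["frame"]; print(f[150,370],f[155,440],f[235,420],f[220,385],f[240,360],f[100,320])
E
```

```text
shift [ 0.0004  0.1036 -0.0487] turn [ 0.0004 -0.0003 -0.    ] t 17.45 q [-1.12  0.66  1.08  0.77  2.29 -2.29]
shift [2.000e-04 2.492e-01 2.624e-01] turn [ 0.1803 -0.0003  0.0002] t 17.45 q [-1.12  0.66  1.08  0.77  2.29 -2.29]
[116 118 121] [112 114 111] [95 95 89] [112 113 111] [114 117 121] [114 118 118]
```

```bash
python3 -m crank '[[[0,0.045,-0.02],[0,0,0]],[[0,0.085,-0.04],[0.02,0,0]],[[0,0.104,-0.049],[0.04,0,0]],[[0,0.25,0.262],[0.18,0,0]],[[0,0.25,0.262],[0.18,0,0]],[[0,0.25,0.262],[0.18,0,0]],[[0,0.25,0.262],[0.18,0,0]],[[0,0.25,0.262],[0.18,0,0]],[[0,0.25,0.262],[0.18,0,0]],[[0,0.25,0.262],[0.18,0,0]],[[0,0.25,0.262],[0.18,0,0]],[[0,0.25,0.262],[0.18,0,0]]]' -1 10; python3 heel.py; python3 plan.py 0.4817 -0.0234 0.25 1.401
python3 - <<'E'
from h import *; from rig import imaging; import pickle
d={n:imaging.get_image(n) for n in("scene","top")}; pickle.dump(d,open("im7.pkl","wb"))
m=np.array([.4461,-.2303]);yw=-1.741;X=np.array([np.cos(yw),np.sin(yw)]);Y=np.array([-X[1],X[0]])
loc=lambda P:np.c_[(P[:,:2]-m)@X,(P[:,:2]-m)@Y]
W=lambda x,y,z:np.array([*(m+x*X+y*Y),z])
# sample brightness & saturation along the holder axis at z=0.076 in both views
for n in d:
  f=cv2.GaussianBlur(d[n]["frame"],(3,3),0).astype(int)
  for yy in (-.045,0.045):
    xs=np.arange(-.22,.15,.01); P=proj(d[n],np.array([W(x,yy,.076) for x in xs])).round().astype(int)
    print(n,yy,[(int(round(x*1000)),int(f[v,u].mean()),int(f[v,u,2]-f[v,u,0])) for x,(u,v) in zip(xs,P)])
E
```

```text
time_s: 18.65
eef_pos: [0.4814, -0.0231, 0.3002]
orientation: [-0.0, 0.083, 0.997, -0.0]
wrist_force: [-0.4, -0.6, -0.5]
grip_width: 0.0006
gripper_force: 0.0
heel local [-0.1781 -0.0004  0.0987] tcp local [-2.102e-01 -3.000e-04  3.002e-01] tilt 0.0009988251079862554 18.65
shift [-0.0004 -0.0002  0.0502] turn [-0.0001 -0.0001  0.0007] t 18.65 q [-0.17 -0.07  1.39 -0.    1.82 -1.57]
scene -0.045 [(-220, 179, 12), (-210, 179, 12), (-200, 179, 12), (-190, 179, 12), (-180, 179, 12), (-170, 179, 12), (-160, 178, 12), (-150, 172, 0), (-140, 163, 15), (-130, 163, 15), (-120, 164, 13), (-110, 173, -7), (-100, 173, -5), (-90, 173, -5), (-80, 173, -6), (-70, 173, -4), (-60, 172, -7), (-50, 173, -5), (-40, 173, -6), (-30, 173, -7), (-20, 173, -3), (-10, 174, -3), (0, 174, -2), (10, 174, -1), (20, 174, -3), (30, 174, -2), (40, 164, 14), (50, 163, 15), (60, 163, 15), (70, 172, -5), (80, 180, 13), (90, 179, 12), (100, 179, 13), (110, 108, 4), (120, 179, 12), (130, 179, 12), (140, 179, 12)]
scene 0.045 [(-220, 176, 12), (-210, 179, 12), (-200, 179, 12), (-190, 180, 13), (-180, 179, 12), (-170, 179,
[... 922 characters left out ...]
6), (60, 125, 7), (70, 123, 1), (80, 97, -3), (90, 54, -1), (100, 28, 1), (110, 79, -1), (120, 126, 6), (130, 125, 6), (140, 126, 6)]
top 0.045 [(-220, 29, 10), (-210, 52, 19), (-200, 56, 21), (-190, 57, 20), (-180, 31, 9), (-170, 45, 19), (-160, 44, 18), (-150, 44, 20), (-140, 47, 18), (-130, 42, 21), (-120, 45, 17), (-110, 47, 17), (-100, 44, 20), (-90, 44, 17), (-80, 48, 17), (-70, 46, 18), (-60, 45, 16), (-50, 47, 20), (-40, 45, 19), (-30, 41, 17), (-20, 20, 6), (-10, 58, 19), (0, 55, 19), (10, 64, 14), (20, 123, -4), (30, 124, -2), (40, 124, 5), (50, 126, 6), (60, 126, 6), (70, 122, 1), (80, 98, -2), (90, 51, -1), (100, 27, -1), (110, 85, 0), (120, 125, 7), (130, 124, 7), (140, 125, 7)]
```

The box lies flat and oval up in the holder, spanning about −0.155 to +0.075, so it needs about 40 mm more. I'll go down in front of it with the fingers shut and push.

```bash
python3 -m crank '[[[0,0,0.05],[0,0,0]],[[0,0,0.1],[0,0,0]],[[0,0,0.15],[0,0,0]],[[0,0,0.2],[0,0,0]],[[0,0,0.24],[0,0,0]],[[0,0,0.25],[0,0,0]],[[0,0,0.25],[0,0,0]]]' && python3 -m crank '[[[0,-0.015,0],[0,0,0]],[[0,-0.03,0],[0,0,0]],[[0,-0.038,0],[0,0,0]],[[0,-0.044,0],[0,0,0]],[[0,-0.05,0],[0,0,0]],[[0,-0.055,0],[0,0,0]],[[0,-0.06,0],[0,0,0]],[[0,-0.065,0],[0,0,0]],[[0,-0.07,0],[0,0,0]],[[0,-0.07,0],[0,0,0]]]'; python3 heel.py
```

```text
time_s: 19.45
eef_pos: [0.4807, -0.0262, 0.0491]
orientation: [-0.002, 0.086, 0.996, 0.0]
wrist_force: [-0.6, -0.2, 0.2]
grip_width: 0.0006
gripper_force: 0.0
time_s: 20.45
eef_pos: [0.4699, -0.0946, 0.0503]
orientation: [-0.0, 0.085, 0.996, -0.001]
wrist_force: [1.2, 2.2, 1.0]
grip_width: 0.0008
gripper_force: 0.6
heel local [-0.1055  0.0003 -0.1512] tcp local [-0.1377  0.0004  0.0503] tilt 0.0014482099096138114 20.45
```

```bash
python3 -m crank '[[[0,-0.003,0],[0,0,0]],[[0,-0.006,0],[0,0,0]],[[0,-0.006,0],[0,0,0]]]'; for i in 1; do python3 -m crank '[[[0,-0.002,0],[0,0,0]],[[0,-0.002,0],[0,0,0]]]'; done; python3 -m crank '[[[0,-0.002,0],[0,0,0]],[[0,-0.002,0],[0,0,0]]]' ; python3 heel.py
```

```text
time_s: 20.75
eef_pos: [0.4688, -0.1002, 0.0503]
orientation: [-0.0, 0.085, 0.996, -0.0]
wrist_force: [1.2, 1.3, 0.9]
grip_width: 0.0004
gripper_force: 0.7
time_s: 20.95
eef_pos: [0.4685, -0.102, 0.0503]
orientation: [-0.0, 0.085, 0.996, -0.0]
wrist_force: [-0.5, 1.8, 0.4]
grip_width: 0.0006
gripper_force: 0.7
time_s: 21.15
eef_pos: [0.4683, -0.1037, 0.0503]
orientation: [-0.0, 0.085, 0.996, 0.0]
wrist_force: [0.8, 2.6, -0.6]
grip_width: 0.0006
gripper_force: 1.1
heel local [-0.0966  0.0004 -0.1512] tcp local [-0.1286  0.0005  0.0503] tilt 0.0005011051987847774 21.15
```

```bash
python3 -m crank '[[[0,-0.0015,0],[0,0,0]],[[0,-0.0015,0],[0,0,0]]]'; python3 -m crank '[[[0,-0.0015,0],[0,0,0]],[[0,-0.0015,0],[0,0,0]]]' ; python3 heel.py
```

```text
time_s: 21.35
eef_pos: [0.4685, -0.1037, 0.0503]
orientation: [0.0, 0.085, 0.996, 0.002]
wrist_force: [2.6, 5.8, -0.1]
grip_width: 0.0001
gripper_force: 3.2
time_s: 21.55
eef_pos: [0.4685, -0.1037, 0.0504]
orientation: [0.0, 0.084, 0.996, 0.003]
wrist_force: [4.0, 10.6, -0.1]
grip_width: 0.0012
gripper_force: 5.3
heel local [-0.0979  0.0007 -0.1513] tcp local [-0.1286  0.0007  0.0504] tilt 0.006354040038667265 21.55
```

Contact with the back wall: the force rises to 10 N with no further motion. I'll back off, rise and check numerically.

```bash
python3 -m crank '[[[0,0.02,0],[0,0,0]],[[0,0.05,0],[0,0,0]],[[0,0.08,0],[0,0,0]],[[0,0.08,-0.05],[0,0,0]],[[0,0.08,-0.1],[0,0,0]],[[0,0.08,-0.15],[0,0,0]],[[0,0.08,-0.2],[0,0,0]],[[-0.05,0.08,-0.25],[0,0,0]],[[-0.05,0.13,-0.25],[0,0,0]],[[-0.05,0.18,-0.25],[0,0,0]],[[-0.05,0.23,-0.25],[0,0,0]],[[-0.05,0.23,-0.25],[0,0,0]]]'
python3 - <<'E'
from h import *; from rig import imaging; import pickle
d={n:imaging.get_image(n) for n in("scene","top")}; pickle.dump(d,open("im8.pkl","wb")); d0=pickle.load(open("im0.pkl","rb"))
m=np.array([.4461,-.2303]);yw=-1.741;X=np.array([np.cos(yw),np.sin(yw)]);Y=np.array([-X[1],X[0]])
W=lambda x,y,z:np.array([*(m+x*X+y*Y),z])
def line(n,P):
    f=cv2.GaussianBlur(d[n]["frame"],(3,3),0).astype(int); q=proj(d[n],np.array(P)).round().astype(int)
    return [int(f[v,u].mean()) for u,v in q]
for n in d:
  for yy in (-.045,0.,.045):
    for a,b in((-.135,-.095),(.09,.135)):
      xs=np.arange(a,b,.004); print(n,yy,list(zip((xs*1000).round().astype(int).tolist(),line(n,[W(x,yy,.076) for x in xs]))))
for xx in (-.08,0,.08):
    ys=np.arange(-.076,.077,.004); print("across",xx,list(zip((ys*1000).round().astype(int).tolist(),line("top",[W(xx,y,.076) for y in ys]))))
# others: change between first and last picture
for n,(u,v,r) in dict(bowl=(228,125,30),bottle=(275,160,22),jar=(284,247,18),full=(410,150,60)).items():
    A,B=[x["top"]["frame"][v-r//1:v+r,u-r:u+r].mean(2).astype(np.float32) for x in (d0,d)]
    print(n,np.abs(A-B).mean(),cv2.phaseCorrelate(A,B))
E
```

```text
time_s: 22.75
eef_pos: [0.5565, 0.1158, 0.2999]
orientation: [-0.0, 0.082, 0.997, 0.0]
wrist_force: [-0.1, -0.2, -0.5]
grip_width: 0.0001
gripper_force: 0.0
scene -0.045 [(-135, 180), (-131, 180), (-127, 180), (-123, 180), (-119, 163), (-115, 161), (-111, 172), (-107, 166), (-103, 164), (-99, 164), (-95, 164)]
scene -0.045 [(90, 164), (94, 164), (98, 164), (102, 164), (106, 170), (110, 173), (114, 177), (118, 179), (122, 179), (126, 180), (130, 179), (134, 180)]
scene 0.0 [(-135, 180), (-131, 180), (-127, 180), (-123, 162), (-119, 109), (-115, 135), (-111, 172), (-107, 165), (-103, 165), (-99, 164), (-95, 165)]
scene 0.0 [(90, 165), (94, 165), (98, 165), (102, 165), (106, 165), (110, 170), (114, 162), (118, 177), (122, 180), (126, 180), (130, 180), (134, 180)]
scene 0.045 [(-135, 180), (-131, 170), (-127, 119), (-123, 100), (-119, 75), (-115, 159), (-111, 171), (-107, 167), (-103, 165), (-99, 165), (-95, 165)]
scene 0.045 [(90, 165), (94, 165), (98, 165), (102, 165), (106, 167), (110, 173), (114, 173), (118, 178), (122, 180), (126, 180), (130, 180), (134, 179)]
top -0.045 [(-135, 95)
[... 1827 characters left out ...]
 (-56, 121), (-52, 121), (-48, 122), (-44, 121), (-40, 119), (-36, 122), (-32, 124), (-28, 120), (-24, 120), (-20, 123), (-16, 123), (-12, 122), (-8, 119), (-4, 122), (0, 123), (4, 121), (8, 122), (12, 121), (16, 120), (20, 122), (24, 120), (28, 122), (32, 123), (36, 123), (40, 121), (44, 121), (48, 120), (52, 89), (56, 50), (60, 56), (64, 86), (68, 90), (72, 101), (76, 120)]
bowl 22.028889 ((-0.19356768698972004, -0.3791721155015466), 0.5104622030258179)
bottle 55.328686 ((0.44926621207369166, 0.8332790869970772), 0.21132409178180458)
jar 18.065071 ((0.12294872090105358, 0.23766323026571357), 0.5446841139116405)
full 11.619837 ((0.05103781991736156, 0.02933186332080595), 0.8837537336349487)
```

Checks pass: the box spans x ≈ −0.115 to +0.113, its y centre is about −0.005, it is square with the oval up, and the other items haven't moved. Handing in.

```bash
python3 -c "
from rig import sign_off; print(sign_off())"
```

```text
the job is handed in; nothing more can be done
None
```

The spare box lies oval panel up in the empty holder, pushed home against its back wall, and the job is handed in; no verdict came back, the box first touched down on the holder's 12 mm floor step and had to be backed off, and I viewed 11 pictures instead of the allowed 10.

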